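Shut the rack gate and prop the key board against it

TASK

Swing the small brass gate of the clarinet rack fully shut. Then lift the key board (the tall plywood panel with the nickel keys on it) out of its slotted holder and lean it against the middle of the shut gate, square to it and sloping back a little, foot on the bench in front of the gate and top edge up, with the keys facing out away from the rack, and let go. Leave the tin, the file and the small parts on the bench where they are.

Things in the scene. Friction and masses are not known exactly. Their poses are not given: they have to be found in the camera images.
- rack: Fixed mahogany rack of blackwood joints, 290 mm wide (y), 150 deep (x 0 to +150), contents up to 80 mm high, back panel 100. Front: brass fence 110 mm high in the plane x = 0, gate in its middle between two 12 mm posts (112 high) at y = +92 and -92. Origin: at bench level under the middle of the shut gate. x points into the rack, y along the fence, z up; open bench at negative x.
- gate (a joint): Gate angle, rad: 0 shut (in line with the fence, at a firm stop), growing to 1.2 as its free end swings out to the rack's -x. 160 mm wide, 110 high: 8 mm upright bars 32 mm apart, rails at heights 20 and 105 mm (top rail 10 mm thick). Hinge axis at rack x = 0, y = +80 mm; the shut free end is at y = -80. Light friction (0.03 N m): stays where left, a push under 1 N moves it.
- key_board: Flat plywood panel, 10 mm thick (x), 110 wide (y), 190 tall (z), about 170 g. Origin: centre of its foot; z points to its top edge. -x is the face with five flat nickel keys (4 mm proud, 56 to 150 mm above the foot; the top 40 mm are bare for gripping). Starts upright, a little loose, in the holder's front slot.
- key_board_top (a point): Centre of the key board's top edge, 190 mm above its origin along z.
- holder: Fixed beech block 70 mm deep (x -23 to +47), 150 wide (y), 60 high. Front slot (x = 0): 14 mm wide, floor 10 mm above the bench, 50 deep, holds the key board. Back slot (x = +25): a short fixed cork offcut standing 85 mm high. Origin: at bench level under the front slot's middle.
- tin: Green enamel tin, 64 mm across, 55 mm high, loose; origin under its centre.
- file: Tone-hole file lying on the bench, 230 mm long along its x, beech handle 22 mm thick; loose; origin on the bench under the ferrule.
- speaker_key: Small flat nickel speaker key, 80 mm long along its x, 6 mm high, loose; origin under its middle.
- grease_pot: Small white screw-top pot, 40 mm across, 30 mm high, loose; origin under its centre.
- barrel: Blackwood clarinet barrel standing on end, 33 mm across, 62 mm high, loose; origin under its centre.
Not all that is in view belongs to the job. Of the things shaped like the key_board, the plywood one is meant.

How it is judged:
By the outcome, as a careful person would: the job done as asked, in the order asked, and still so for the second after the job is handed in, with the robot touching nothing.
It also fails if it takes over 61 s, if anything falls off the work surface, if the arm or the gripper's body presses on something with over 40 N, if the wrist force passes 120 N, or if a joint passes its speed limit or range.

ROBOT

A 6-joint arm with a two-finger parallel gripper is mounted at the origin on the work surface. World frame = base frame: x ahead of the robot, y to its left, z up, the work surface at z = 0. Lengths are in m, angles in degrees, forces in N, time in s.
With the tool pointing down it reaches from about 0.25 to 0.725 m from the base axis. Payload 9.7 kg.
Tool frame: the origin (TCP) lies between the finger pads; the fingertips stand bot.tcp_to_tips ahead of it and the grasp point (between the pads) lies 2 mm behind it (bot.tcp_to_tips is the distance from the TCP to the fingertips, in m); z points along the fingers, y is the line along which they close (so a half turn about z gives the same grasp; the last joint's range is limited). The gripper opens to 85 mm and grips with 20 to 120 N. Pads are 22 mm wide; open, the fingers measure 114 mm over their backs; the gripper's body (76 mm by 85 mm) begins 54 mm behind the grasp point. The pads swing forward as they close: fully open they stand 13 mm farther back than shut.
Start: joints at [-67.036, 4.979, 10.078, 95.1, 0, 90], TCP at [0.215, -0.506, 0.248] pointing down, gripper open.
Joint ranges: [-179.16, 179.16], [-48.56, 103.87], [-65.8, 70.77], [-126.05, 130.52], [-82.76, 87.17], [-180, 180]. Speed limits (degrees/s): [127.2, 127.2, 147.25, 180, 180, 180].

INTERFACE

Orientations are given as [roll, pitch, yaw] about the fixed x, y, z axes, in that order (R = Rz(yaw) Ry(pitch) Rx(roll)).
In Python, from workcell import sensors, camera, camera_params, bot gives the robot as it stands.
- The arm moves only by the tool apply_moves, never from a script. Its argument "motion" is a list of rows, each an object with "jaw": the opening, from -1 (shut) to 1 (fully open); "xyz": the shift along the tool's x, y, z in mm, a list of three; "twist": the turn about the tool's z in rad. A call has 1 to 5 rows; each row is the pose to reach, as a shift and turn from the pose commanded when the call began, along the tool's axes at that moment; what a row does not reach only later rows make up. A row lasts 1/8 s, in which the tool goes at most 62.5 mm and 10.7 degrees, less where a joint would pass 70% of its speed; a pose out of reach is approached as far as the arm can. A call with a gripper value outside its range is refused whole. The fingers move at their own pace and stop on an object; "grip_force" is the grip in N (left out, the last holds). Time passes only in rows, so rows that repeat a pose let the fingers close. It gives the time, the measured TCP pose, the force, the opening and the grip force at its end, in the units of the state.
- sensors.get_obs(): the state, without advancing time (a new reading comes with each control period).
- camera(name): name is "scene" or "top"; returns (picture, depth): 384x512x3 uint8, red, green, blue; 384x512 float32, m along the optical axis (not along the pixel's ray), 0 where there is no reading.
- camera_params(name): a dict with "mtx" (3x3 intrinsics, pixels), "rvec" (rotation vector, rad) and "tvec" (3), from world to camera coordinates, as OpenCV has them. Camera axes: x right, y down, z forward; pixel columns grow to the right and rows downward; lengths in m; the calibration is good to about 2 mm. A picture is of the moment at which its call begins. camera_params takes no time and is no camera call.
- bot.job_done(): hands the job in; it is judged then, once.
The state is a dict: "time": time; "q": joint angles; "qd": joint speeds; "joint_efforts": joint torques, N m; "ee_pos": TCP position; "tcp_rot": TCP orientation; "wrist_force": force on the tool from outside, world axes, zero at the start; "torque": the same for the moment, N m; "opening": finger opening in m; "grasp_force": force on a finger pad.
Only numpy, scipy, OpenCV 4.12 (cv2) and the standard library are available. Lean on these libraries where they do the work, as an engineer would, in place of code of your own. Each camera call takes 0.05 s, during which the arm holds its last target. There are 200 camera calls.

## Working session

There is one attempt and no reset: what is moved stays moved. The work goes in short steps, Python scripts to look and compute and a tool call to move; the robot and the scene stay as the last step left them, time stands still between calls to the robot, and variables do not carry over. Pictures are saved under pics/ and viewed, at most 10 in all, crops included, and the job is handed in when it is done.

Besides the shell and the picture viewer there is one more tool, called after "Call:" as a command line: name --argument value ..., lists and objects as JSON in quotes. apply_moves: Moves the arm, as the interface text tells. Its arguments: {"type":"object","properties":{"motion":{"type":"array","items":{"type":"object","properties":{"jaw":{"type":"number"},"xyz":{"type":"array","items":{"type":"number"}},"twist":{"type":"number"}}}},"grip_force":{"type":"number"}},"required":["motion"]}

```bash
mkdir -p pics; cat > h.py <<'E'
import numpy as np, cv2
from workcell import sensors, camera, camera_params, bot
def cap(n):
    p,d=camera(n); return p,d
def world(n,d):
    c=camera_params(n); K=np.array(c['mtx']);R=cv2.Rodrigues(np.array(c['rvec'],float))[0];t=np.array(c['tvec']).reshape(3)
    v,u=np.mgrid[0:d.shape[0],0:d.shape[1]]
    P=np.stack([(u-K[0,2])/K[0,0]*d,(v-K[1,2])/K[1,1]*d,d],-1)
    W=(P-t)@R; W[d<=0]=np.nan; return W
E
python3 - <<'E'
from h import *
for n in('scene','top'):
    p,d=cap(n); np.savez(''+n+'0.npz',p=p,d=d,W=world(n,d)); cv2.imwrite(f'pics/{n}0.png',cv2.resize(p[...,::-1],(768,576)))
print(sensors.get_obs(), bot.tcp_to_tips); 
E
```

```text
{'time': 0.1, 'q': array([-6.70363536e+01,  5.00960093e+00,  1.00396010e+01,  9.50982280e+01,
       -2.85234652e-03,  9.00029971e+01]), 'qd': array([-0.01073646, -0.13666347,  0.19155943,  0.06603959, -0.04013525,
       -0.03568101]), 'joint_efforts': array([-3.54676440e-04, -5.21565270e+01,  4.65651870e+01,  1.61328551e-02,
        6.37765970e-05,  1.45209191e-05]), 'ee_pos': array([ 0.21450232, -0.50626278,  0.24764352]), 'tcp_rot': array([-1.79931772e+02,  2.85591348e-03,  2.29606527e+01]), 'wrist_force': array([0.56289655, 0.42328507, 0.14216668]), 'torque': array([-0.02936868, -0.0315013 , -0.01811065]), 'grasp_force': 0.0, 'opening': 0.08568629028951127} 0.017
```

View pics/scene0.png

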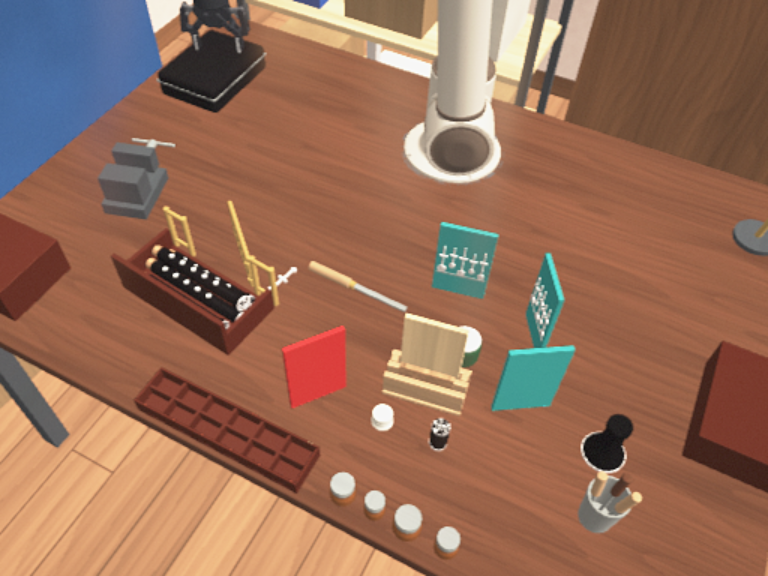

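View pics/top0.png

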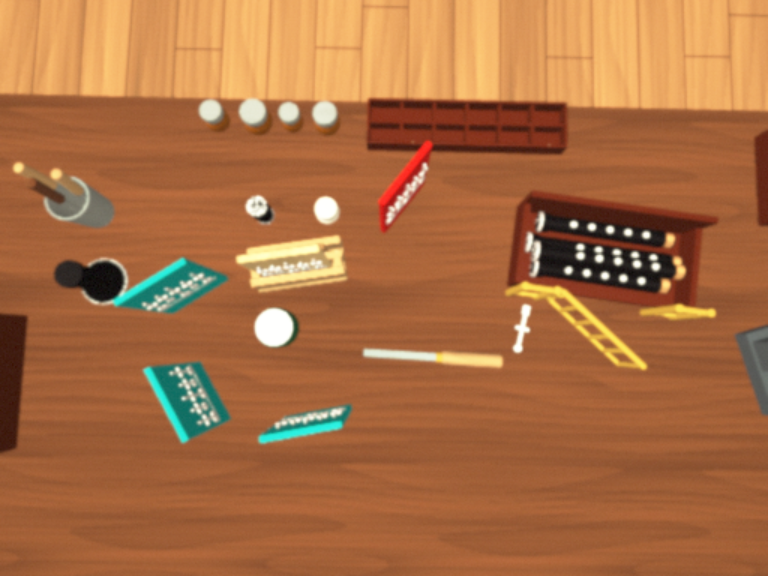

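Things shaped like the key board (scene pixels): teal (465,260), (545,298) and (533,380), red (316,367), plywood in the holder (433,345). I choose the plywood one. The gate is open at scene (240,235). In the top view its hinge is near (560,290) and its free end near (645,365).

```bash
python3 - <<'E'
from h import *
import itertools
A=[]
for n in('scene','top'):
    z=np.load(n+'0.npz');p=z['p'];W=z['W'];h=cv2.cvtColor(p,cv2.COLOR_RGB2HSV)
    print(n,'bench z',np.nanmedian(W[...,2]))
    # brass
    m=(h[...,0]>18)&(h[...,0]<30)&(h[...,1]>150)&(h[...,2]>120)&(W[...,2]>.01)&(W[...,2]<.2)
    B=W[m]; print('brass',len(B)); 
    t=B[B[:,2]>.095]; print('brass top pts', np.round(t[np.argsort(t[:,1])][::max(1,len(t)//25)],3).tolist())
    # holder/plywood
    sl=(slice(200,290),slice(240,325)) if n=='scene' else (slice(150,200),slice(150,240))
    Wc=W[sl].reshape(-1,3);hc=h[sl].reshape(-1,3);
    s=(hc[:,0]<28)&(hc[:,0]>10)&(hc[:,2]>130)
    Q=Wc[s&(Wc[:,2]>.02)]
    for lo,hi in((.05,.07),(.075,.095),(.11,.15),(.15,.185),(.185,.215)):
        q=Q[(Q[:,2]>lo)&(Q[:,2]<hi)]
        if len(q)>4:
            r=cv2.minAreaRect(q[:,:2].astype(np.float32)*1000); print(lo,hi,len(q),q.mean(0).round(4),np.round(r[0],1),np.round(r[1],1),round(r[2],1))
z=np.load('scene0.npz');cv2.imwrite('pics/crop.png',cv2.resize(z['p'][195:285,235:325,::-1],(540,540),interpolation=cv2.INTER_CUBIC))
E
```

```text
scene bench z -0.0014103409436075193
brass 0
brass top pts []
0.05 0.07 769 [0.6688 0.2388 0.0594] [645.1 226.2] [241.7 149.9] 9.4
0.075 0.095 341 [0.6582 0.23   0.0835] [658.9 230.1] [ 31.3 108.3] 10.4
0.11 0.15 363 [0.6465 0.2277 0.1301] [646.  227.3] [ 10.5 109.4] 10.8
0.15 0.185 331 [0.6465 0.228  0.1674] [646.4 227.2] [  7.1 109.8] 9.6
0.185 0.215 184 [0.6451 0.2301 0.1931] [643.2 226.7] [ 14.2 109.9] 11.3
top bench z -0.00021676576174077907
brass 1160
brass top pts [[0.584, -0.411, 0.109], [0.58, -0.402, 0.108], [0.578, -0.393, 0.104], [0.586, -0.38, 0.111], [0.588, -0.368, 0.108], [0.581, -0.356, 0.109], [0.498, -0.307, 0.109], [0.509, -0.297, 0.111], [0.511, -0.289, 0.109], [0.522, -0.281, 0.108], [0.526, -0.273, 0.107], [0.539, -0.263, 0.109], [0.541, -0.255, 0.096], [0.55, -0.247, 0.109], [0.563, -0.237, 0.107], [0.567, -0.229, 0.106], [0.581, -0.221, 0.11], [0.583, -0.211, 0.111], [0.594, -0.202, 0.111], [0.596, -0.193, 0.107], [0.612, -0.184, 0.107], [0.604, -0.173, 0.112], [0.607, -0.162, 0.106], [0.608, -0.149, 0.11], [0.613, -0.137, 0.111], [0.615, -0.126, 0.112]]
0.05 0.07 716 [0.6491 0.2169 0.0594] [653.3 225.9] [ 62.8 150. ] 9.4
0.075 0.095 116 [0.6481 0.2187 0.0847] [652.4 225.3] [ 38.7 107.9] 9.9
0.11 0.15 189 [0.6358 0.2214 0.1309] [635.  222.2] [ 11.1 108.2] 13.4
0.15 0.185 172 [0.6371 0.2205 0.167 ] [636.  222.8] [  9.5 109.3] 13.6
0.185 0.215 143 [0.6389 0.2252 0.1955] [641.2 224.3] [ 10.9 109.7] 9.7
```

View pics/crop.png

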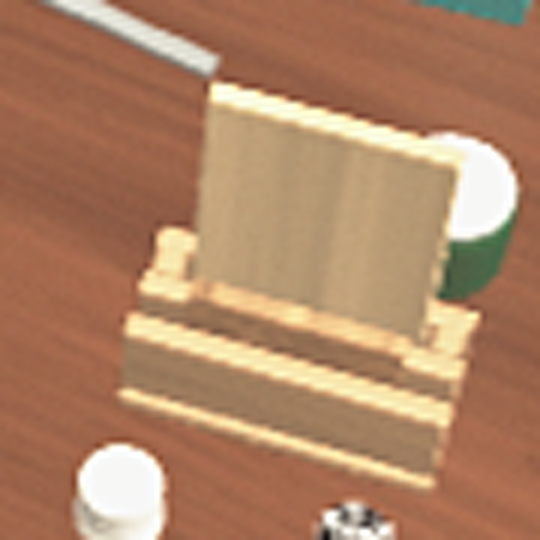

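```bash
cat > fence.py <<'E'
from h import *
def brass(W,p):
    h=cv2.cvtColor(p,cv2.COLOR_RGB2HSV)
    m=(h[...,0]>16)&(h[...,0]<32)&(h[...,1]>130)&(h[...,2]>100)&(W[...,2]>.095)&(W[...,2]<.125)&(W[...,1]<-.08)&(W[...,0]>.3)&(W[...,0]<.75)
    return W[m]
def fit(q):
    vx,vy,x,y=cv2.fitLine(q[:,:2].astype(np.float32),cv2.DIST_HUBER,0,1e-4,1e-4).ravel()
    if vy<0: vx,vy=-vx,-vy
    return np.array([x,y]),np.array([vx,vy])
E
python3 - <<'E'
from fence import *
z=np.load('top0.npz');B=brass(z['W'],z['p'])
L=B[(B[:,1]>-.16)];R=B[B[:,1]<-.345]
F=np.r_[L,R];c,v=fit(F);print('fence',c,v,'yaw',np.degrees(np.arctan2(-v[0],v[1])))
s=(F[:,:2]-c)@v
print('L',L.mean(0),'R',R.mean(0)); 
for q in(L,R):
    s=(q[:,:2]-c)@v;print(s.min(),s.max(),len(q))
G=B[(B[:,1]<-.2)&(B[:,1]>-.32)&(B[:,0]<.58)];cg,vg=fit(G);print('gate',cg,vg,'ang',np.degrees(np.arctan2(-vg[0],vg[1])),'free end',G[np.argmin(G[:,0])])
# mahogany rack back/ends in world for cross-check
z=np.load('scene0.npz');W=z['W'];B2=brass(W,z['p']);print(len(B2))
if len(B2)>20:
    a=B2[B2[:,1]>-.165];b=B2[(B2[:,1]<-.345)];print(a.mean(0),b.mean(0),len(a),len(b))
E
```

```text
fence [ 0.5937197  -0.29235438] [0.12512709 0.9921407 ] yaw -7.188095
L [ 0.61295703 -0.13978184  0.10870968] R [ 0.58264786 -0.3801659   0.10891572]
0.13406895828808418 0.17051844299883284 80
-0.11888786528539222 -0.06024682553850317 139
gate [ 0.5326435 -0.2667932] [0.67827165 0.73481125] ang -42.70873 free end [ 0.49532254 -0.30346419  0.10666812]
139
[ 0.61749389 -0.13754448  0.10566447] [ 0.5872067  -0.37711445  0.10503861] 27 39
```

Call:
apply_moves --motion '[{"jaw": -1,"xyz": [62,-23,20],"twist": -0.18},{"jaw": -1,"xyz": [120,-45,40],"twist": -0.36},{"jaw": -1,"xyz": [175,-66,60],"twist": -0.54},{"jaw": -1,"xyz": [230,-87,80],"twist": -0.72},{"jaw": -1,"xyz": [285,-107,100],"twist": -0.9}]'

```text
time: 0.72
ee_pos: [0.4308, -0.3003, 0.15]
tcp_rot: [-180.0, 0.0, 74.9]
wrist_force: [1.1, -0.8, -0.4]
opening: -0.0001
grasp_force: 0.0
```

Call:
apply_moves --motion '[{"jaw": -1,"xyz": [20,14,40],"twist": -0.138},{"jaw": -1,"xyz": [26.5,17.5,53],"twist": -0.138},{"jaw": -1,"xyz": [26.5,17.5,53],"twist": -0.138}]'

```text
time: 1.1
ee_pos: [0.453, -0.2808, 0.0973]
tcp_rot: [-179.9, -0.0, 82.3]
wrist_force: [-0.4, -0.3, 0.3]
opening: 0.0002
grasp_force: 0.0
```

Call:
apply_moves --motion '[{"jaw": -1,"xyz": [0,30,0]},{"jaw": -1,"xyz": [0,55,0]},{"jaw": -1,"xyz": [0,75,0]},{"jaw": -1,"xyz": [0,95,0]},{"jaw": -1,"xyz": [0,110,0]}]'

```text
validation failed for argument at $.mo...
```

Call:
apply_moves --motion '[{"jaw": -1,"xyz": [0,3,0]},{"jaw": -1,"xyz": [0,5,0]},{"jaw": -1,"xyz": [0,7,0]},{"jaw": -1,"xyz": [0,7,0]}]'

```text
validation failed for argument at $.mo...
```

Call:
apply_moves --motion '[{"jaw": -1,"xyz": [0,30,0],"twist": 0},{"jaw": -1,"xyz": [0,55,0],"twist": 0},{"jaw": -1,"xyz": [0,75,0],"twist": 0},{"jaw": -1,"xyz": [0,95,0],"twist": 0},{"jaw": -1,"xyz": [0,110,0],"twist": 0}]'

```text
time: 1.72
ee_pos: [0.563, -0.2974, 0.0997]
tcp_rot: [179.9, 0.1, 82.2]
wrist_force: [-1.4, -1.3, -0.6]
opening: 0.0005
grasp_force: 0.2
```

Call:
apply_moves --motion '[{"jaw": -1,"xyz": [0,3,0],"twist": 0},{"jaw": -1,"xyz": [0,5,0],"twist": 0},{"jaw": -1,"xyz": [0,7,0],"twist": 0},{"jaw": -1,"xyz": [0,7,0],"twist": 0}]'

```text
time: 2.22
ee_pos: [0.5695, -0.2965, 0.0981]
tcp_rot: [180.0, 0.0, 82.4]
wrist_force: [-0.5, -0.2, -0.6]
opening: 0.0002
grasp_force: 0.0
```

Call:
apply_moves --motion '[{"jaw": -1,"xyz": [0,2,0],"twist": 0},{"jaw": -1,"xyz": [0,4,0],"twist": 0},{"jaw": -1,"xyz": [0,4,0],"twist": 0}]'

```text
time: 2.6
ee_pos: [0.5738, -0.2968, 0.0978]
tcp_rot: [-180.0, -0.0, 82.4]
wrist_force: [0.7, 0.4, 0.8]
opening: -0.0001
grasp_force: 0.0
```

Call:
apply_moves --motion '[{"jaw": -1,"xyz": [0,2,0],"twist": 0},{"jaw": -1,"xyz": [0,3,0],"twist": 0},{"jaw": -1,"xyz": [0,3,0],"twist": 0}]'

```text
time: 2.98
ee_pos: [0.575, -0.2971, 0.0977]
tcp_rot: [-179.8, -0.0, 82.4]
wrist_force: [-9.0, 1.6, 3.8]
opening: 0.0002
grasp_force: 4.9
```

Call:
apply_moves --motion '[{"jaw": -1,"xyz": [0,1,0],"twist": 0},{"jaw": -1,"xyz": [0,1,0],"twist": 0},{"jaw": -1,"xyz": [0,-10,0],"twist": 0},{"jaw": -1,"xyz": [0,-50,0],"twist": 0},{"jaw": 1,"xyz": [0,-80,-50],"twist": 0}]'

```text
time: 3.6
ee_pos: [0.494, -0.2853, 0.1439]
tcp_rot: [-179.6, -0.2, 82.4]
wrist_force: [0.3, -0.3, 0.6]
opening: 0.0171
grasp_force: 0.0
```

Call:
apply_moves --motion '[{"jaw": 1,"xyz": [50,-20,-30],"twist": 0},{"jaw": 1,"xyz": [110,-30,-60],"twist": 0},{"jaw": 1,"xyz": [170,-30,-90],"twist": 0}]'

```text
time: 3.98
ee_pos: [0.4882, -0.1217, 0.2349]
tcp_rot: [179.9, -0.0, 82.4]
wrist_force: [1.6, -0.2, -0.0]
opening: 0.0728
grasp_force: 0.0
```

```bash
python3 - <<'E'
from fence import *
o=sensors.get_obs();print(o['ee_pos'],o['tcp_rot'],o['q'],o['opening'])
p,d=cap('top');W=world('top',d);np.savez('top1.npz',p=p,d=d,W=W)
B=brass(W,p);B=B[(B[:,0]>.54)]
c,v=fit(B);s=(B[:,:2]-c)@v;r=(B[:,:2]-c)@np.array([v[1],-v[0]])
print(c,v,np.degrees(np.arctan2(-v[0],v[1])),s.min(),s.max(),len(B))
for a in np.arange(s.min(),s.max(),.02):
    k=(s>=a)&(s<a+.02);print(round(a+.01,3),k.sum(),r[k].mean().round(4) if k.any() else '')
m=.5*(s.min()+s.max());print('centre',c+m*v)
E
```

```text
[ 0.48819585 -0.12171699  0.23485435] [ 1.79899385e+02 -7.46151191e-04  8.23701300e+01] [-1.40059151e+01 -1.80944249e+00  1.64150612e+00  9.33510384e+01
  1.19152213e-02  8.36239660e+01] 0.07282918192456292
[ 0.5981696  -0.25612965] [0.12453429 0.9922153 ] -7.1538625 -0.1419385076219843 0.13448756289520133 535
-0.132 31 0.0005
-0.112 40 0.0001
-0.092 43 -0.0
-0.072 37 -0.0003
-0.052 37 -0.0002
-0.032 39 -0.0002
-0.012 36 0.0001
0.008 39 -0.0002
0.028 38 -0.0001
0.048 38 0.0001
0.068 32 0.0002
0.088 46 -0.0
0.108 38 0.0
0.128 41 0.0002
centre [ 0.59770568 -0.25982612]
```

Call:
apply_moves --motion '[{"jaw": 1,"xyz": [50,15,-25],"twist": -0.05},{"jaw": 1,"xyz": [110,32,-30],"twist": -0.11},{"jaw": 1,"xyz": [170,50,-30],"twist": -0.17},{"jaw": 1,"xyz": [230,67,-30],"twist": -0.23},{"jaw": 1,"xyz": [290,85,-30],"twist": -0.27}]'

```text
time: 4.65
ee_pos: [0.6118, 0.1551, 0.2637]
tcp_rot: [179.9, -0.0, 98.0]
wrist_force: [0.2, -1.1, 0.8]
opening: 0.0854
grasp_force: 0.0
```

Call:
apply_moves --motion '[{"jaw": 1,"xyz": [45,18,0],"twist": -0.02},{"jaw": 1,"xyz": [72,22,0],"twist": -0.036},{"jaw": 1,"xyz": [72,22,0],"twist": -0.036},{"jaw": 1,"xyz": [72,22,0],"twist": -0.036}]'

```text
time: 5.15
ee_pos: [0.6231, 0.2269, 0.2635]
tcp_rot: [180.0, 0.0, 100.0]
wrist_force: [-0.3, -0.1, -0.0]
opening: 0.0851
grasp_force: 0.0
```

Call:
apply_moves --motion '[{"jaw": 1,"xyz": [-4.7,18.5,0],"twist": 0},{"jaw": 1,"xyz": [-4.7,18.5,0],"twist": 0},{"jaw": 1,"xyz": [-4.7,18.5,30],"twist": 0},{"jaw": 1,"xyz": [-4.7,18.5,65],"twist": 0},{"jaw": 1,"xyz": [-4.7,18.5,85],"twist": 0}]'

```text
time: 5.78
ee_pos: [0.6412, 0.2248, 0.1768]
tcp_rot: [-179.9, 0.0, 99.9]
wrist_force: [0.4, 0.4, -0.2]
opening: 0.0856
grasp_force: 0.0
```

Call:
apply_moves --motion '[{"jaw": -0.5,"xyz": [0,0,0],"twist": 0},{"jaw": -0.9,"xyz": [0,0,0],"twist": 0},{"jaw": -1,"xyz": [0,0,0],"twist": 0},{"jaw": -1,"xyz": [0,0,0],"twist": 0},{"jaw": -1,"xyz": [0,0,0],"twist": 0}]' --grip_force 30

```text
time: 6.4
ee_pos: [0.6425, 0.226, 0.1793]
tcp_rot: [179.9, -0.0, 100.0]
wrist_force: [-0.8, -1.0, 3.1]
opening: 0.0098
grasp_force: 30.7
```

Call:
apply_moves --motion '[{"jaw": -1,"xyz": [0,0,-10],"twist": 0},{"jaw": -1,"xyz": [0,0,-30],"twist": 0},{"jaw": -1,"xyz": [0,0,-55],"twist": 0},{"jaw": -1,"xyz": [0,0,-80],"twist": 0},{"jaw": -1,"xyz": [0,0,-90],"twist": 0}]'

```text
time: 7.02
ee_pos: [0.6424, 0.2261, 0.2702]
tcp_rot: [179.9, -0.0, 100.0]
wrist_force: [0.8, -0.5, -2.4]
opening: 0.0097
grasp_force: 29.8
```

```bash
python3 - <<'E'
from h import *
o=sensors.get_obs();print(o['ee_pos'],o['tcp_rot'],o['opening'],o['wrist_force'])
p,d=cap('scene');q,e=cap('top')
cv2.imwrite('pics/lift.png',np.hstack([cv2.resize(p[90:290,100:400,::-1],(400,267)),cv2.resize(q[60:260,130:430,::-1],(400,267))]))
E
```

```text
[0.64241523 0.2260987  0.27016077] [ 1.79898146e+02 -2.08560154e-02  9.99711997e+01] 0.009692683783377566 [ 0.82350873 -0.49111739 -2.40852275]
```

View pics/lift.png

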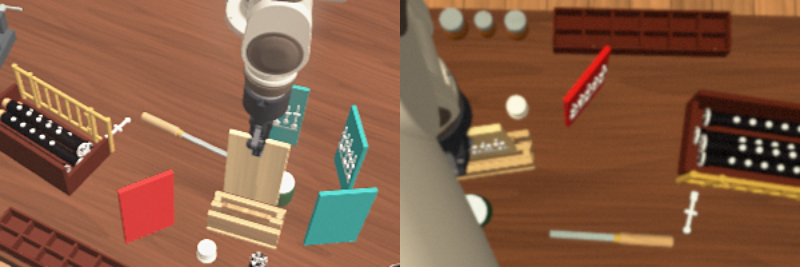

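Call:
apply_moves --motion '[{"jaw": -1,"xyz": [-25,-25,0],"twist": 0.02},{"jaw": -1,"xyz": [-70,-55,0],"twist": 0.06},{"jaw": -1,"xyz": [-120,-80,0],"twist": 0.1},{"jaw": -1,"xyz": [-175,-105,0],"twist": 0.15},{"jaw": -1,"xyz": [-230,-125,0],"twist": 0.2}]'

```text
time: 7.75
ee_pos: [0.5577, -0.0237, 0.2673]
tcp_rot: [-179.9, 0.0, 88.4]
wrist_force: [1.1, -1.1, -1.9]
opening: 0.0091
grasp_force: 30.3
```

Call:
apply_moves --motion '[{"jaw": -1,"xyz": [-45,-22,0],"twist": 0.03},{"jaw": -1,"xyz": [-95,-34,0],"twist": 0.06},{"jaw": -1,"xyz": [-145,-46,0],"twist": 0.09},{"jaw": -1,"xyz": [-185,-54,0],"twist": 0.1},{"jaw": -1,"xyz": [-205,-58,0],"twist": 0.1}]'

```text
time: 8.38
ee_pos: [0.4946, -0.2272, 0.2673]
tcp_rot: [-179.9, -0.0, 82.7]
wrist_force: [-0.7, 0.2, -1.5]
opening: 0.0098
grasp_force: 30.2
```

Call:
apply_moves --motion '[{"jaw": -1,"xyz": [0,0,0],"twist": 0},{"jaw": -1,"xyz": [0,0,0],"twist": 0}]'

```text
time: 8.62
ee_pos: [0.4957, -0.2248, 0.268]
tcp_rot: [-180.0, -0.0, 82.8]
wrist_force: [0.9, -0.0, -2.5]
opening: 0.0097
grasp_force: 30.2
```

Call:
apply_moves --motion '[{"jaw": -1,"xyz": [-20,45,10],"twist": 0},{"jaw": -1,"xyz": [-28.8,68.5,30],"twist": 0},{"jaw": -1,"xyz": [-28.8,68.5,60],"twist": 0},{"jaw": -1,"xyz": [-28.8,68.5,85],"twist": 0},{"jaw": -1,"xyz": [-28.8,68.5,93],"twist": 0}]'

```text
time: 9.25
ee_pos: [0.5597, -0.2613, 0.1736]
tcp_rot: [-179.9, -0.1, 82.9]
wrist_force: [-1.1, -0.7, -1.9]
opening: 0.0094
grasp_force: 30.6
```

Call:
apply_moves --motion '[{"jaw": -1,"xyz": [0,0,2],"twist": 0},{"jaw": -1,"xyz": [0,0,3],"twist": 0},{"jaw": -1,"xyz": [0,0,4],"twist": 0}]'

```text
time: 9.62
ee_pos: [0.5602, -0.2629, 0.1725]
tcp_rot: [179.9, 0.0, 82.8]
wrist_force: [0.4, -0.6, -2.4]
opening: 0.0095
grasp_force: 30.6
```

```bash
python3 - <<'E'
from h import *
p,d=cap('scene');q,e=cap('top')
cv2.imwrite('pics/set.png',np.hstack([cv2.resize(p[90:270,50:290,::-1],(400,300)),cv2.resize(q[110:290,280:500,::-1],(400,300))]))
E
```

```text
(no output)
```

View pics/set.png

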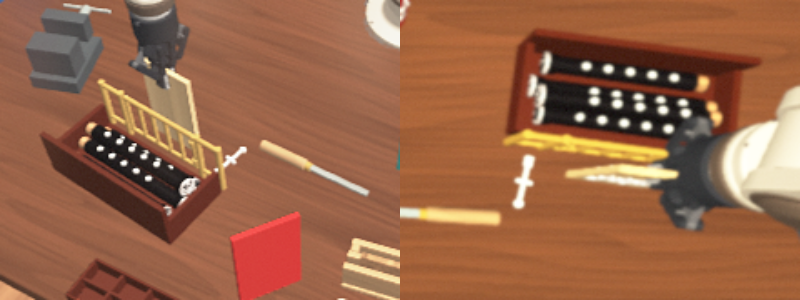

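The board hangs upright in front of the shut gate, at (172,110) in the left half, parallel to the gate and with its keys facing out.

Call:
apply_moves --motion '[{"jaw": -1,"xyz": [0,0,1],"twist": 0},{"jaw": -1,"xyz": [0,0,2],"twist": 0},{"jaw": -1,"xyz": [0,0,2],"twist": 0}]'

```text
time: 10.1
ee_pos: [0.5598, -0.2628, 0.1694]
tcp_rot: [-180.0, -0.0, 82.8]
wrist_force: [0.3, -0.3, -3.0]
opening: 0.0096
grasp_force: 30.8
```

Call:
apply_moves --motion '[{"jaw": -1,"xyz": [0,0,1],"twist": 0},{"jaw": -1,"xyz": [0,0,2],"twist": 0},{"jaw": -1,"xyz": [0,0,2],"twist": 0}]'

```text
time: 10.48
ee_pos: [0.5601, -0.2628, 0.1693]
tcp_rot: [179.9, 0.0, 82.8]
wrist_force: [-1.8, 1.7, 9.2]
opening: 0.0092
grasp_force: 32.2
```

Call:
apply_moves --motion '[{"jaw": -0.7,"xyz": [0,0,-1],"twist": 0},{"jaw": -0.55,"xyz": [0,0,-1],"twist": 0},{"jaw": -0.4,"xyz": [0,0,-1],"twist": 0},{"jaw": -0.4,"xyz": [0,0,-1],"twist": 0}]'

```text
time: 10.98
ee_pos: [0.5599, -0.2628, 0.1682]
tcp_rot: [-180.0, -0.0, 82.8]
wrist_force: [-0.6, -0.6, 0.5]
opening: 0.0253
grasp_force: 0.0
```

Call:
apply_moves --motion '[{"jaw": -0.4,"xyz": [0,4,0],"twist": 0},{"jaw": -0.4,"xyz": [0,9,0],"twist": 0},{"jaw": -0.4,"xyz": [0,14,0],"twist": 0},{"jaw": -0.4,"xyz": [0,19,0],"twist": 0},{"jaw": -0.4,"xyz": [0,24,0],"twist": 0}]'

```text
time: 11.6
ee_pos: [0.5841, -0.2658, 0.1684]
tcp_rot: [-180.0, -0.0, 82.8]
wrist_force: [-0.3, 1.1, -0.7]
opening: 0.0258
grasp_force: 0.0
```

Call:
apply_moves --motion '[{"jaw": -0.4,"xyz": [0,5,0],"twist": 0},{"jaw": -0.4,"xyz": [0,10,0],"twist": 0},{"jaw": -0.4,"xyz": [0,14,0],"twist": 0},{"jaw": -0.4,"xyz": [0,18,0],"twist": 0},{"jaw": -0.4,"xyz": [0,18,0],"twist": 0}]'

```text
time: 12.22
ee_pos: [0.6017, -0.2681, 0.1683]
tcp_rot: [-180.0, -0.0, 82.8]
wrist_force: [0.3, -1.5, -0.3]
opening: 0.0256
grasp_force: 0.0
```

```bash
python3 - <<'E'
from h import *
p,d=cap('scene');q,e=cap('top')
cv2.imwrite('pics/lean.png',np.hstack([cv2.resize(p[110:230,70:230,::-1],(400,300),interpolation=cv2.INTER_CUBIC),cv2.resize(q[150:270,340:500,::-1],(400,300),interpolation=cv2.INTER_CUBIC)]))
E
```

```text
(no output)
```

View pics/lean.png

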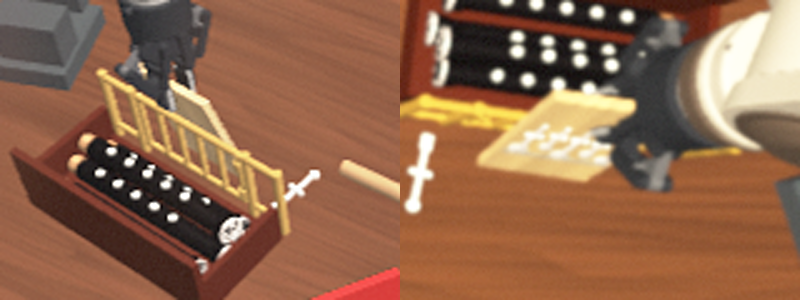

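Call:
apply_moves --motion '[{"jaw": -0.25,"xyz": [0,0,0],"twist": 0},{"jaw": -0.1,"xyz": [0,0,0],"twist": 0},{"jaw": 0,"xyz": [0,0,0],"twist": 0},{"jaw": 0,"xyz": [0,0,0],"twist": 0},{"jaw": 0,"xyz": [0,0,-5],"twist": 0}]'

```text
time: 12.95
ee_pos: [0.6014, -0.268, 0.1733]
tcp_rot: [-180.0, -0.0, 82.8]
wrist_force: [0.5, 0.1, 1.0]
opening: 0.0429
grasp_force: 0.0
```

Call:
apply_moves --motion '[{"jaw": 0,"xyz": [0,0,-20],"twist": 0},{"jaw": 0,"xyz": [0,0,-40],"twist": 0},{"jaw": 0,"xyz": [0,0,-65],"twist": 0},{"jaw": 0,"xyz": [0,0,-90],"twist": 0},{"jaw": 0,"xyz": [0,-20,-110],"twist": 0}]'

```text
time: 13.58
ee_pos: [0.5822, -0.2655, 0.2841]
tcp_rot: [180.0, 0.0, 82.8]
wrist_force: [-0.3, 0.3, 0.2]
opening: 0.0423
grasp_force: 0.0
```

Call:
apply_moves --motion '[{"jaw": 0,"xyz": [0,-50,0],"twist": 0},{"jaw": 0,"xyz": [0,-110,0],"twist": 0},{"jaw": 0,"xyz": [-40,-160,0],"twist": 0},{"jaw": 0,"xyz": [-90,-200,0],"twist": 0},{"jaw": 0,"xyz": [-140,-220,0],"twist": 0}]'

```text
time: 14.2
ee_pos: [0.344, -0.3775, 0.285]
tcp_rot: [179.9, 0.1, 82.8]
wrist_force: [1.0, -0.2, 0.1]
opening: 0.0431
grasp_force: 0.0
```

```bash
python3 - <<'E'
from fence import *
p,d=cap('scene');q,e=cap('top')
cv2.imwrite('pics/end.png',np.hstack([cv2.resize(p[60:300,30:350,::-1],(400,300)),cv2.resize(q[130:270,340:500,::-1],(400,300),interpolation=cv2.INTER_CUBIC)]))
W=world('top',e);h=cv2.cvtColor(q,cv2.COLOR_RGB2HSV)
o=np.array([.598,-.2667]);X=np.array([.9922,-.1248]);Y=np.array([.1248,.9922])
B=brass(W,q);B=B[B[:,0]>.54]; r=np.c_[(B[:,:2]-o)@X,(B[:,:2]-o)@Y]; 
for a in range(-140,140,20):
    k=(r[:,1]*1000>=a)&(r[:,1]*1000<a+20)
    if k.any(): print(a+10,k.sum(),(1000*r[k,0].mean()).round(1))
for n,I,D in(('top',q,e),('scene',p,d)):
    W=world(n,D);rx=(W[...,:2]-o)@X;ry=(W[...,:2]-o)@Y
    m=(rx>-.08)&(rx<.05)&(abs(ry)<.09)&(W[...,2]>.12)&(W[...,2]<.2)
    Q=np.c_[rx[m],ry[m],W[m][:,2]]; print(n,len(Q),Q.min(0),Q.max(0))
    A=np.c_[Q[:,1:],np.ones(len(Q))];k=np.linalg.lstsq(A,Q[:,0],rcond=None)[0];print('dx/dy,dx/dz',k, np.degrees(np.arctan(k[:2])))
E
```

```text
-130 47 -1.3
-110 37 -0.9
-90 45 -1.3
-70 12 -2.8
-50 2 -13.1
50 20 -0.4
70 40 -1.4
90 43 -1.0
110 38 -1.0
130 42 -1.1
top 946 [-0.01581585 -0.05717119  0.12017616] [0.01445588 0.05377169 0.18852829]
dx/dy,dx/dz [ 0.01171957  0.32369183 -0.05222834] [ 0.67145105 17.93634366]
scene 348 [-0.00806866 -0.05607676  0.12003131] [0.01616115 0.05665993 0.18865623]
dx/dy,dx/dz [-0.01604788  0.19333569 -0.02359144] [-0.91939671 10.94231582]
```

View pics/end.png

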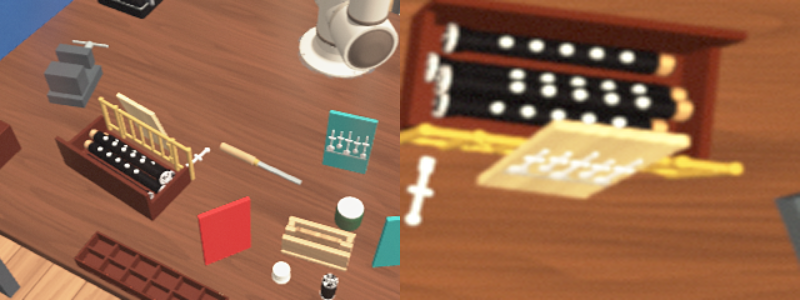

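The board leans on the shut gate, within about 2 mm of its middle, square to it and sloping back about 15°. The keys face out and the gripper is clear.

```bash
python3 -c "
from h import *
print(bot.job_done())"
```

```text
the job is handed in; nothing more can be done
None
```

The gate is fully shut and the plywood key board leans square against its middle, keys facing out, sloping back about 15°; the job was handed in at about 14 s with the gripper clear, and I have had no verdict back.

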